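# Open the bench air-filter unit and take out the used filter

## Task

The used filter has to come out of the bench air-filter unit: take the big screwdriver from its block, turn the two slotted quarter-turn fasteners of the access panel anticlockwise as far as they go, and put the screwdriver back upright in its hole. Then lift the panel off and lay it flat, handle up and square, on the rubber mat, and take the filter cassette out and stand it flat in the middle of the open carton; set both down gently, without dropping them. Turn the fasteners with the screwdriver only, not with the fingers, and leave the label roll, the jar and the foam box where they are.

Things in the scene. Friction and masses are not known exactly. Their poses are not given: they have to be found in the camera images.
- unit: Bench air-filter unit, a beige sheet-metal box, fixed to the bench: 270 mm (x) by 280 mm (y), flat top 130 mm above the bench. Origin on the bench under the middle of its access opening; the case runs from x = -110 to x = +160 mm and y = -140 to +140 mm of that, its own x pointing away from the robot. The opening in the top, 136 mm (x) by 216 mm (y), is closed by the panel and shows the filter once the panel is off.
- panel: Access panel, a grey sheet 160 mm (x) by 240 mm (y) by 4 mm, 0.45 kg, lying on the top of the unit, loose once both fasteners are turned. Origin at the centre of the sheet's underside, z up. Two folded returns hang 14 mm below the sheet inside the opening (2.5 mm play in x, 3 mm in y), and the panel stands on them when laid on a flat surface (origin then 14 mm above it). The fasteners are captive in it and come away with it, their cams no lower than the returns.
- panel_grip (a point): Middle of the panel's bow handle: a dark bar 100 mm long along the panel's y, 12 mm wide (x) and 10 mm high, centred over the panel, 39 mm above the panel's origin; free space of 30 mm under the bar. Axes those of the panel.
- fast_a (a joint): Turn of the fastener near the panel's +y end, rad: 0 locked (its cam reaches 10 mm under the rim of the case), growing anticlockwise seen from above, stop at 1.571. Starts between 0 and 0.25. The cam clears the rim from about 1.3. Stiff: friction about 0.15 N m, stays where it is left. A blade still twisting against the stop binds in the slot and would lift the panel with it: ease back a few degrees before drawing it out.
- fast_a_slot (a point): Centre of the top face of that fastener's head: a round steel head 30 mm across, standing 7 mm over the sheet, 98 mm from the panel's centre towards +y. Level with the head's top, 11 mm above the panel's origin and so 33 mm lower than the top of the panel's handle. z up, x along the slot, turning with the head (so at joint value 0 it points along the panel's +y, and at 1.571 along its -x). The slot crosses the whole head, 4 mm wide and 5 mm deep, its mouth chamfered to 7 mm.
- fast_b (a joint): The same for the fastener near the panel's -y end.
- fast_b_slot (a point): Centre of the top face of the second, equal fastener's head, 98 mm from the panel's centre towards -y; x along the slot (at joint value 0 along the panel's -y, at 1.571 along its +x), z up.
- driver: Large slotted screwdriver, 160 mm long, 0.16 kg, standing upright, handle up, in the tool block. Origin at the tip of the blade, z up along the shank to the handle, x across the blade's width. Blade 14 mm wide (x) and 2 mm thick (y); round shank 9 mm; handle dark, hexagonal, 28 mm across flats, from 82 to 156 mm above the tip. One pair of the handle's flats faces along the driver's x, the others at 60 degrees either side. It can stand turned any way in its hole.
- driver_grip (a point): Point on the axis of the screwdriver's handle, 120 mm above the blade's tip. Axes those of the driver.
- tool_block: Wooden tool block fixed to the bench to the left or to the right of the unit, 100 mm (x) by 56 mm (y) by 82 mm high, origin at the centre of its underside. The screwdriver's hole is 20 mm wide, vertical, in the middle of its top (the two small dark bores are for bits); in it the driver hangs by the steel collar (31 mm across) at the foot of its handle, its tip 2 mm above the bench, and has up to 3 mm of play.
- filter: Used filter cassette in the unit's chamber, a grey framed box 115 mm (x) by 170 mm (y) by 50 mm high with pale pleats on top, 0.25 to 0.5 kg. Origin at the centre of its underside, which lies 37 mm above the bench in the unit, in a shallow seat 10 mm deep with 3 mm of play; lifts straight up through the opening.
- filter_grip (a point): Middle of the filter's pull handle, a black bow: bar 64 mm long along the filter's x, 12 mm wide (y), 10 mm high, its middle 80 mm above the filter's origin and 30 mm above the pleats. When the filter is seated the bar's top is 8 mm below the top of the case; the space beside the bar towards the filter's y is free for the fingers for about 90 mm on either side. Axes those of the filter.
- mat: Black rubber mat lying fixed on the bench, 220 mm (x) by 280 mm (y), 4 mm thick, to the left or to the right of the unit. Origin at the centre of its underside.
- carton: Open cardboard carton fixed to the bench on the other side, 200 mm (x) by 240 mm (y) by 60 mm high, walls and floor 5 mm. Origin at the centre of its underside.
- label_roll: Bystander: roll of white labels standing on its flat side, 90 mm across, 55 mm high, 0.18 kg; origin at the centre of its underside. It stands about level with the tool block on the other side of the unit.
- jar: Bystander: lidded specimen jar, 64 mm across, 85 mm high, at the back of the bench.
- cooler_box: Bystander: small white foam box with its lid taped on, 90 mm by 130 mm, 80 mm high, at the back of the bench.
There are look-alikes about, which are no part of the job. Of the things that look like the tool_block, take the one that is farthest from the robot's base at the start.

How it is judged:
By the outcome, as a careful person would: the job done as asked, in the order asked, and still so for the second after the job is handed in, with the robot touching nothing.
It also fails if it takes over 72 s, if anything falls off the work surface, if the arm or the gripper's body presses on something with over 40 N, if the wrist force passes 120 N, or if a joint passes its speed limit or range.

## Robot

A 6-joint arm with a two-finger parallel gripper is mounted at the origin on the work surface. World frame = base frame: x ahead of the robot, y to its left, z up, the work surface at z = 0. Lengths are in m, angles in rad, forces in N, time in s.
With the tool pointing down it reaches from about 0.375 to 0.975 m from the base axis. Payload 3.8 kg.
Tool frame: the origin (TCP) lies midway between the tips of the shut fingers; the grasp point (between the pads) lies 19 mm behind it; z points along the fingers, y is the line along which they close (so a half turn about z gives the same grasp; the last joint's range is limited). The gripper opens to 88 mm and grips with 3 to 60 N. Pads are 18 mm wide; open, the fingers measure 123 mm over their backs; the gripper's body (75 mm by 187 mm) begins 45 mm behind the grasp point.
Start: joints at [1.105, 0.264, 1.604, -0, 1.274, -0.037], TCP at [0.281, 0.614, 0.239] pointing down, gripper open.
Joint ranges: [-2.63, 2.63], [-0.94, 2.18], [0.31, 2.57], [-1.31, 4.45], [0, 2.66], [-2.55, 2.55]. Speed limits (rad/s): [2.57, 2.57, 3.14, 3.14, 3.14, 3.14].

## Interface

Orientations are given as a rotation vector (axis times angle).
In Python, from cell import manip, inverse_kinematics, cams, order gives the robot as it stands. Calls block until the motion is done:
- manip.move_pose(position, orientation): joint-space move of the TCP to a pose.
- manip.move_linear(position, rate=0.15, rot=None): straight line of the TCP; rot=None keeps the orientation; rate is the mean speed in m/s.
- manip.set_joints(angles): joint-space move.
- manip.set_gripper(opening, force=None): finger opening in m; force is the grip in N (None keeps the last); returns when the fingers have stopped.
- manip.dwell(seconds).
- inverse_kinematics(position, orientation): joint angles nearest the present ones, or None.
- manip.state(): the state.
- cams.capture(name): name is "side" or "top" or "wrist"; returns a dict with "image" (420x560x3 uint8, blue, green, red), "z_map" (420x560 float32, m along the optical axis (not along the pixel's ray), 0 where there is no reading), "intrinsics" (3x3 intrinsics, pixels), "position" and "orientation" of the camera in the world; the wrist camera has in their place "T_tool_cam" (4x4, takes a point from camera to tool coordinates, whose origin is the TCP and whose axes are the flange's). Camera axes: x right, y down, z forward; pixel columns grow to the right and rows downward; lengths in m; the calibration is good to about 2 mm. A picture is of the moment at which its call begins: read the wrist's pose just before it.
A pose or a line that the arm cannot do raises manip.IKError and nothing moves.
- order.close_job(): hands the job in; it is judged then, once.
The state is a dict: "clock": time; "joint_pos": joint angles; "joint_velocities": joint speeds; "tau": joint torques, N m; "tool_pos": TCP position; "tcp_rot": TCP orientation; "contact_force": force on the tool from outside, world axes, zero at the start; "moment": the same for the moment, N m; "gripper_width": finger opening in m; "grasp_force": force on a finger pad.
Only numpy, scipy, OpenCV 4.12 (cv2) and the standard library are available. Lean on these libraries where they do the work, as an engineer would, in place of code of your own. Each camera call takes 0.05 s, during which the arm holds its last target. There are 200 camera calls.

## Working session

There is one attempt and no reset: what is moved stays moved. The work goes in short steps, each a Python script; the robot and the scene stay as the last script left them, time stands still between calls to the robot, and variables do not carry over. Pictures are saved under pics/ and viewed, at most 10 in all, crops included, and the job is handed in when it is done.

```bash
mkdir -p pics; ls; python3 - <<'E'
from cell import manip,cams
import cv2,numpy as np
s=manip.state();print(s['clock'],s['tool_pos'],s['tcp_rot'])
for n in('top','side'):
    c=cams.capture(n);cv2.imwrite(f'pics/{n}0.png',c['image']);np.savez(f'{n}0.npz',**c)
    print(n,c['intrinsics'],c['position'],c['orientation'])
c=cams.capture('wrist');print(c['T_tool_cam'])
E
```

```text
pics
0.0 [0.28036938 0.61324108 0.23739996] [-0.66838644 -3.06911591  0.00334154]
top [[479.22361239   0.         283.06475651]
 [  0.         479.22361239 211.43674306]
 [  0.           0.           1.        ]] [ 0.3644703  -0.0163558   1.28645281] [-2.12231251  2.19094145 -0.07463185]
side [[528.26454721   0.         293.23777291]
 [  0.         528.26454721 207.66098013]
 [  0.           0.           1.        ]] [-0.12529448 -0.6657323   1.01785159] [-2.22205584  0.83825796 -0.33716152]
[[-6.41085138e-04 -9.51576593e-01 -3.07411086e-01  7.96699696e-02]
 [ 9.99999665e-01 -4.53295253e-04 -6.82277835e-04  2.46854541e-04]
 [ 5.09891632e-04 -3.07411420e-01  9.51576565e-01 -1.45905853e-01]
 [ 0.00000000e+00  0.00000000e+00  0.00000000e+00  1.00000000e+00]]
```

View pics/top0.png

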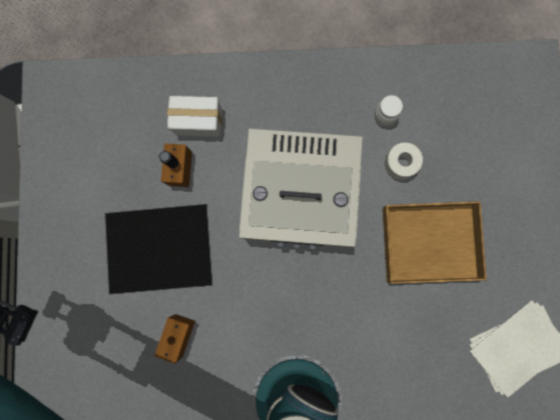

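View pics/side0.png

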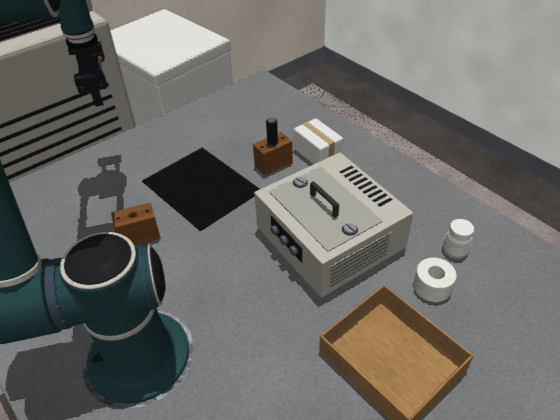

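```bash
cat > h.py <<'E'
import numpy as np,cv2
from scipy.spatial.transform import Rotation as R
def campose(c,s=None):
    if 'T_tool_cam' in c:
        T=np.asarray(c['T_tool_cam']);Rt=R.from_rotvec(s['tcp_rot']).as_matrix()
        return Rt@T[:3,:3],Rt@T[:3,3]+s['tool_pos']
    return R.from_rotvec(c['orientation']).as_matrix(),np.asarray(c['position'])
def ray(c,uv,z,s=None):
    M,p=campose(c,s);uv=np.atleast_2d(np.asarray(uv,float))
    d=np.c_[uv,np.ones(len(uv))]@np.linalg.inv(c['intrinsics']).T@M.T
    return p+d*((z-p[2])/d[:,2])[:,None]
def cloud(c,s=None):
    M,p=campose(c,s);v,u=np.mgrid[:420,:560]
    d=np.stack([u,v,np.ones_like(u)],-1)@np.linalg.inv(c['intrinsics']).T
    return (d*c['z_map'][...,None])@M.T+p
def down(yaw): # tool z down, tool y along (cos,sin)(yaw)
    y=np.array([np.cos(yaw),np.sin(yaw),0]);z=np.array([0,0,-1.])
    return R.from_matrix(np.c_[np.cross(y,z),y,z]).as_rotvec()
def rect(P): # centre, size along ~x, size along ~y, yaw
    (cx,cy),(w,h),a=cv2.minAreaRect((P[:,:2]*1000).astype(np.float32))
    if a>45:a-=90;w,h=h,w
    return np.round([cx,cy,w,h,a],1)
def big(m,box):
    k=np.zeros_like(m,bool);u0,v0,u1,v1=box;k[v0:v1,u0:u1]=m[v0:v1,u0:u1]
    n,l,st,_=cv2.connectedComponentsWithStats(k.astype(np.uint8))
    return l==1+np.argmax(st[1:,4])
E
cat > m.py <<'E'
from h import *
c=dict(np.load('top0.npz'));P=cloud(c);im=c['image'];hsv=cv2.cvtColor(im,cv2.COLOR_BGR2HSV).astype(int)
uvs=lambda m:np.argwhere(m)[:,::-1]
def rep(n,m,z):print(n,rect(ray(c,uvs(m),z)),m.sum(),'zmed',np.median(P[m][:,2]).round(4))
rep('mat',big(hsv[...,2]<40,(95,195,225,300)),.004)
br=(hsv[...,1]>90)&(hsv[...,0]<25)
rep('carton',big(br,(370,190,500,300)),.06)
z=P[...,2]
rep('blocktop',big(br&(z>.07),(150,135,200,195)),.082)
unit=big((z>.12)&(z<.16),(225,115,380,260));rep('unit',unit,.13)
for n,b in(('drv',(150,135,200,195)),):
    m=big(z>.14,b);print(n,P[m].max(0),np.median(P[m],0),m.sum())
m=big(z>.155,(265,175,340,215));print('handle',rect(P[m]),np.median(P[m],0),rect(ray(c,uvs(m),.174)))
g=cv2.cvtColor(im,cv2.COLOR_BGR2GRAY)
for n,b in(('a',(248,180,275,208)),('b',(328,185,355,213))):
    m=big(g<125,b);print(n,ray(c,[uvs(m).mean(0)],.141),m.sum(),uvs(m).mean(0))
cv2.imwrite('pics/z1.png',cv2.resize(im[100:260,140:380],None,fx=3,fy=3,interpolation=cv2.INTER_CUBIC))
E
python3 m.py
```

```text
mat [402.9 360.  214.9 273.3   3.2] 8051 zmed 0.0025
carton [ 395.7 -361.2  199.2  246.6    0.4] 7722 zmed 0.0043
blocktop [618.7 293.9 101.5  60.1  -5.7] 707 zmed 0.0804
unit [539.1 -30.1 269.9 279.6  -6.3] 12336 zmed 0.1305
drv [0.63305527 0.31144778 0.16390295] [0.61787803 0.29302447 0.15786183] 136
handle [454.9 -41.9 163.2  93.1  13.9] [ 0.51388502 -0.0283825   0.17179113] [513.8 -27.3  13.2  96.7  -5.5]
a [[0.52398003 0.07037575 0.141     ]] 120 [259.81666667 193.33333333]
b [[ 0.50296495 -0.12345479  0.141     ]] 142 [340.61971831 199.24647887]
```

View pics/z1.png

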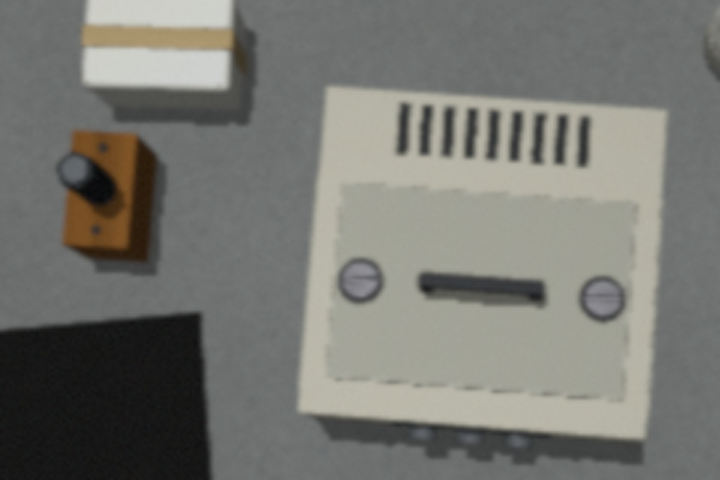

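```bash
python3 - <<'E'
from h import *
from cell import manip,cams,inverse_kinematics as ik
for p in((.6187,.2939,.26),(.524,.07,.25),(.503,-.1235,.25)):
  for y in range(-180,180,30):
    q=ik(np.array(p),down(np.radians(y)));print(p,y,None if q is None else np.round(q,2)[[0,5]])
manip.move_pose(np.array([.6187,.2939,.26]),down(np.radians(-96)) if 0 else down(np.radians(84)))
s=manip.state();c=cams.capture('wrist');np.savez('w1.npz',**c);np.savez('s1.npz',**{k:s[k] for k in('tool_pos','tcp_rot')})
print(s['clock'],s['joint_pos'],s['tool_pos'],c['intrinsics'][0]);cv2.imwrite('pics/w1.png',c['image'])
E
```

```text
(0.6187, 0.2939, 0.26) -180 None
(0.6187, 0.2939, 0.26) -150 None
(0.6187, 0.2939, 0.26) -120 [0.41 2.5 ]
(0.6187, 0.2939, 0.26) -90 [0.41 1.98]
(0.6187, 0.2939, 0.26) -60 [0.41 1.45]
(0.6187, 0.2939, 0.26) -30 [0.41 0.93]
(0.6187, 0.2939, 0.26) 0 [0.41 0.41]
(0.6187, 0.2939, 0.26) 30 [ 0.41 -0.12]
(0.6187, 0.2939, 0.26) 60 [ 0.41 -0.64]
(0.6187, 0.2939, 0.26) 90 [ 0.41 -1.16]
(0.6187, 0.2939, 0.26) 120 [ 0.41 -1.69]
(0.6187, 0.2939, 0.26) 150 [ 0.41 -2.21]
(0.524, 0.07, 0.25) -180 None
(0.524, 0.07, 0.25) -150 None
(0.524, 0.07, 0.25) -120 [0.09 2.18]
(0.524, 0.07, 0.25) -90 [0.09 1.66]
(0.524, 0.07, 0.25) -60 [0.09 1.13]
(0.524, 0.07, 0.25) -30 [0.09 0.61]
(0.524, 0.07, 0.25) 0 [0.09 0.09]
(0.524, 0.07, 0.25) 30 [ 0.09 -0.44]
(0.524, 0.07, 0.25) 60 [ 0.09 -0.96]
(0.524, 0.07, 0.25) 90 [ 0.09 -1.49]
(0.524, 0.07, 0.25) 120 [ 0.09 -2.01]
(0.524, 0.07, 0.25) 150 [ 0.09 -2.53]
(0.503, -0.1235, 0.25) -180 None
(0.503, -0.1235, 0.25) -150 [-0.29  2.33]
(0.503, -0.1235, 0.25) -120 [-0.29  1.81]
(0.503, -0.1235, 0.25) -90 [-0.29  1.28]
(0.503, -0.1235, 0.25) -60 [-0.29  0.76]
(0.503, -0.1235, 0.25) -30 [-0.29  0.23]
(0.503, -0.1235, 0.25) 0 [-0.29 -0.29]
(0.503, -0.1235, 0.25) 30 [-0.29 -0.81]
(0.503, -0.1235, 0.25) 60 [-0.29 -1.34]
(0.503, -0.1235, 0.25) 90 [-0.29 -1.86]
(0.503, -0.1235, 0.25) 120 [-0.29 -2.38]
(0.503, -0.1235, 0.25) 150 None
1.85 [ 4.08379675e-01  2.71174161e-01  1.55598240e+00  5.03640037e-04
  1.31463919e+00 -1.05865181e+00] [0.61818093 0.29480244 0.25989533] [291.76515151   0.         281.05394881]
```

View pics/w1.png

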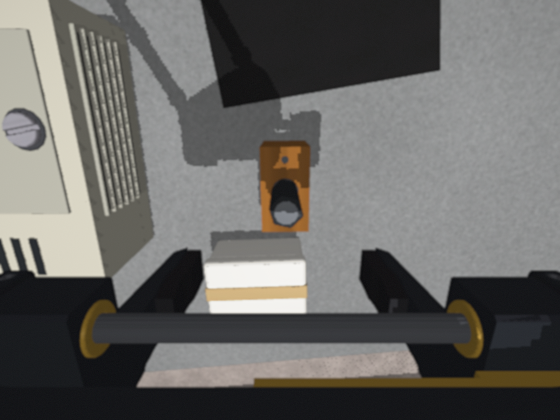

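```bash
python3 - <<'E'
from h import *
c=dict(np.load('w1.npz'));s=dict(np.load('s1.npz'))
im=c['image'];P=cloud(c,s)
k=im[165:235,250:320];cv2.imwrite('pics/w1c.png',cv2.resize(k,None,fx=8,fy=8,interpolation=cv2.INTER_CUBIC))
z=P[...,2]
m=big((z>.150),(250,165,320,235));uv=np.argwhere(m)[:,::-1]
print(m.sum(),np.median(P[m],0))
m2=big((z>.085),(250,165,320,235))
g=cv2.cvtColor(im,cv2.COLOR_BGR2GRAY);print(np.percentile(g[m],[5,25,50,75,95]))
for t in(60,75,90):
  mm=big((g>t)&m2&(im[...,2].astype(int)-im[...,0]<25),(250,165,320,235));Q=ray(c,np.argwhere(mm)[:,::-1],.158,s)[:,:2]*1000
  print(t,mm.sum(),(Q.max(0)+Q.min(0))/2)
  w=[np.ptp(Q@[np.cos(a),np.sin(a)]) for a in np.radians(np.arange(0,180,5))];w=np.array(w)
  f=np.array([w[i::12].mean() for i in range(12)]);print(np.round(f,1),'deg mod60 step5')
E
```

```text
848 [0.61960407 0.29909621 0.15962444]
[ 24.  41.  75. 117. 135.]
60 526 [624.13953052 299.1472255 ]
[24.6 24.7 24.6 24.7 24.7 24.6 24.5 24.3 24.1 24.2 24.3 24.3] deg mod60 step5
75 305 [626.70453559 298.97754561]
[19.1 19.3 19.5 19.7 19.8 19.7 19.7 19.7 19.5 19.2 18.9 18.9] deg mod60 step5
90 268 [626.83172769 298.62548536]
[18.3 18.4 18.6 18.6 18.4 18.4 18.4 18.3 18.2 18.  18.  18.1] deg mod60 step5
```

View pics/w1c.png

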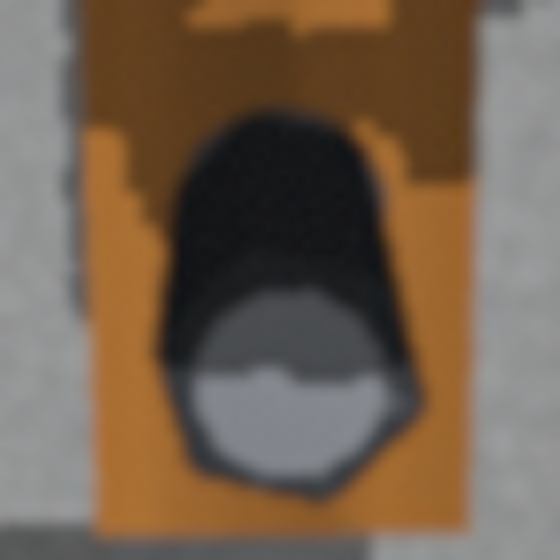

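```bash
python3 - <<'E'
from h import *
c=dict(np.load('w1.npz'));s=dict(np.load('s1.npz'))
v=np.array([[425,405],[320,495],[195,465],[165,355]])/8-.5+[250,165]
Q=ray(c,v,.158,s)[:,:2]*1000
e=np.diff(Q,axis=0);print(Q.round(1),np.hypot(*e.T).round(1),(np.degrees(np.arctan2(e[:,1],e[:,0]))+90).round(1)%60)
# LSQ hexagon
from scipy.optimize import least_squares
f=lambda p:np.ravel(np.c_[p[0]+16.17*np.cos(p[2]+np.arange(4)*p[3]),p[1]+16.17*np.sin(p[2]+np.arange(4)*p[3])]-Q)
for sg in(1,-1):
  for t0 in range(0,360,60):
    F=lambda p:f([*p,sg*np.pi/3]);r=least_squares(F,[*Q.mean(0),np.radians(t0)])
    if r.cost<60:print(sg,r.cost,r.x[:2],(np.degrees(r.x[2])+30)%60)
print(ray(c,[np.array([292,385])/8-.5+[250,165]],.16,s))
E
```

```text
[[626.6 313.4]
 [636.1 300.7]
 [631.  286.9]
 [617.6 285.1]] [15.9 14.7 13.5] [36.8 39.6 37.9]
-1 4.40704068754851 [621.24104616 298.8977275 ] 40.285522492714094
-1 4.407040687535561 [621.2410459  298.89772676] 40.28552888086409
-1 4.407040687844628 [621.24104356 298.89772024] 40.2855856059864
-1 4.40704068753735 [621.24104541 298.8977254 ] 40.28554068911926
-1 4.407040687540576 [621.24104534 298.8977252 ] 40.28554247903676
-1 4.407040687634709 [621.24104689 298.89772953] 40.28550477529615
[[0.62196557 0.29885496 0.16      ]]
```

```bash
cat > go.py <<'E'
from h import *
from cell import manip,cams,order,inverse_kinematics as ik
def snap(n):
    s=manip.state();c=cams.capture('wrist');np.savez(n+'.npz',**c);np.savez(n+'_s.npz',**{k:s[k] for k in('tool_pos','tcp_rot')})
    cv2.imwrite(f'pics/{n}.png',c['image']);return c,s
def st():
    s=manip.state();print('t',round(s['clock'],2),'p',np.round(s['tool_pos'],4),'F',np.round(s['contact_force'],1),'M',np.round(s['moment'],2),'w',round(s['gripper_width'],4),'g',np.round(s['grasp_force'],1),'j6',round(s['joint_pos'][5],2));return s
D=np.radians
E
python3 - <<'E'
from go import *
p=np.array([.6213,.2990,0]);r=down(D(39))
manip.move_pose(p+[0,0,.18],r);manip.move_linear(p+[0,0,.103],.12);st()
manip.set_gripper(.02,50);st()
manip.move_linear(p+[0,0,.30],.2);st()
snap('w2')
E
```

```text
t 3.48 p [0.6219 0.2992 0.1037] F [-0.1  0.7  0.7] M [ 0.01 -0.05  0.03] w 0.0879 g 0.0 j6 -0.27
t 4.42 p [0.6213 0.299  0.1029] F [ 0.7  0.3 -0.5] M [ 0.01 -0.02  0.01] w 0.0277 g 49.8 j6 -0.27
t 5.55 p [0.6205 0.2986 0.298 ] F [ 0.7  0.1 -1.6] M [-0.03  0.05 -0.01] w 0.0276 g 49.8 j6 -0.27
```

View pics/w2.png

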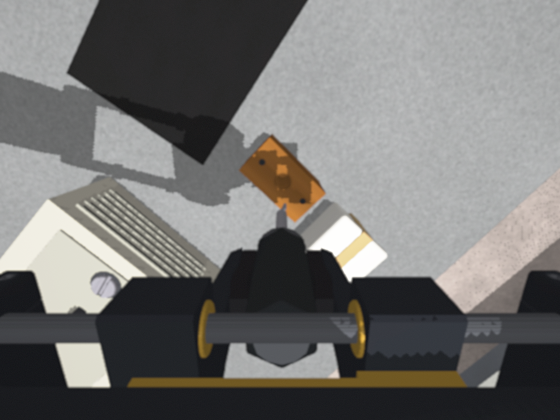

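```bash
python3 - <<'E'
from go import *
manip.move_pose(np.array([.5237,.0706,.30]),down(D(39)))
c,s=snap('w3');st()
k=c['image'][120:240,210:350]
cv2.imwrite('pics/w3c.png',cv2.resize(k,None,fx=5,fy=5,interpolation=cv2.INTER_CUBIC))
M,p=campose(c,s);K=c['intrinsics']
for h in(.199,.141):
  q=M.T@(np.array([.5237,.0706,h])-p);print(h,(K@q/q[2])[:2])
E
```

```text
t 6.62 p [0.5245 0.0716 0.3001] F [-0.3  0.5 -1. ] M [-0.01 -0.   -0.  ] w 0.0276 g 49.8 j6 -0.59
0.199 [279.77314172 208.8097793 ]
0.141 [279.96705793 192.26792725]
```

View pics/w3c.png

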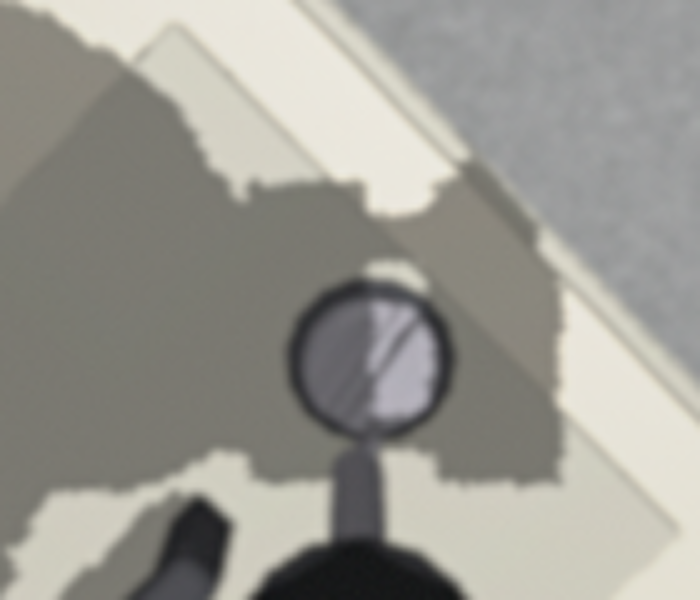

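```bash
python3 - <<'E'
from go import *
for n in('w3','w2'):
    c=dict(np.load(n+'.npz'));s=dict(np.load(n+'_s.npz'))
    P=cloud(c,s);print(n);print('\n'.join(''.join('#' if z>.19 else '.' for z in r) for r in P[196:226,268:300,2]))
    if n=='w2':print(c['image'][200:226,272:294].max(2))
E
```

```text
w3
................................
................................
................................
...............#................
................................
................................
................................
................##..............
................###.............
...............####.#...........
...............####.............
..............#####.............
..............#####.............
............#######.............
..........########..............
..........#########.............
.........##########.............
.........##########........#....
.........##########.............
.........##########.............
.........##########.............
.........###########............
.........###########............
........############............
........############............
........############............
........############............
........############............
........############............
....#...############............
w2
................................
..............................#.
................................
.....
[... 2604 characters left out ...]
9  98  96  99 122 153 174 187
  195 200 202 201]
 [182 183 178 158 126 102  98  99 100 100  98  98  96  98 121 154 174 181
  187 193 198 201]
 [180 180 176 156 124 102  97 100 100 100 100  98  96  97 118 153 177 181
  181 184 191 197]
 [178 179 173 152 120  99  98  99 101  99  99  97  95  96 115 152 179 185
  181 180 184 190]
 [175 175 172 152 119  99  97 100 100 101 100  98  96  96 116 153 180 186
  185 184 180 183]
 [173 177 173 152 120 100  97 100 100 100 100  98  96  96 115 152 179 187
  186 186 183 179]
 [177 179 176 154 119 100  98 100 100 101 100  99  96  96 115 151 177 185
  185 186 184 181]
 [181 184 178 154 118 100  98 100 101 100  99  99  97  95 112 149 177 184
  184 184 183 181]]
```

```bash
python3 - <<'E'
from go import *
c=dict(np.load('w3.npz'));s=dict(np.load('w3_s.npz'));P=cloud(c,s);z=P[...,2]
print(np.median(z[150:180,230:260]),[np.round(z[191,u],4) for u in (276,280,284,288,292)])
manip.move_pose(np.array([.5254,.0735,.262]),down(D(24)))
c,s=snap('w4');st()
k=c['image'][150:250,225:345]
cv2.imwrite('pics/w4c.png',cv2.resize(k,None,fx=6,fy=6,interpolation=cv2.INTER_CUBIC))
M,p=campose(c,s);K=c['intrinsics']
for h in(s['tool_pos'][2]-.101,.141):
  q=M.T@(np.r_[s['tool_pos'][:2],h]-p);print(h,(K@q/q[2])[:2])
E
```

```text
0.1338971664668859 [np.float64(0.1417), np.float64(0.1418), np.float64(0.1368), np.float64(0.1404), np.float64(0.1422)]
t 7.03 p [0.526  0.0744 0.2623] F [ 0.4  0.2 -1.9] M [-0.05  0.03 -0.02] w 0.0277 g 49.8 j6 -0.33
0.16005625295849615 [281.11896361 208.88609309]
0.141 [281.17060935 202.73389482]
```

View pics/w4c.png

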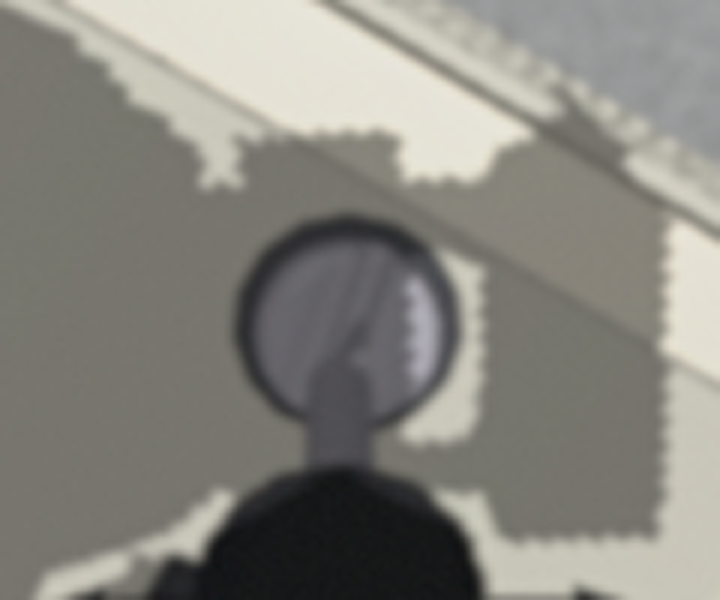

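```bash
python3 - <<'E'
from go import *
p=np.array([.5275,.0745,0]);r=down(D(28))
manip.move_pose(p+[0,0,.25],r);manip.dwell(.1);st()
for z in(.243,.240,.238):
    manip.move_linear(p+[0,0,z],.04);s=st()
    if abs(s['contact_force'][2])>15:break
E
```

```text
t 7.38 p [0.528  0.0746 0.2512] F [-0.6  0.6 -1.9] M [-0.05  0.05 -0.05] w 0.0276 g 49.8 j6 -0.39
t 7.71 p [0.5272 0.0744 0.2426] F [-0.3 -0.5 -1.4] M [0.01 0.04 0.01] w 0.028 g 49.8 j6 -0.39
t 7.96 p [0.5273 0.0745 0.2397] F [ 0.4 -0.  -1. ] M [-0.07  0.05  0.04] w 0.0274 g 49.8 j6 -0.4
t 8.21 p [0.5274 0.0745 0.2378] F [-0.2 -0.3 -1.8] M [-0.08  0.07 -0.03] w 0.0274 g 49.8 j6 -0.4
```

```bash
cat > turn.py <<'E'
from go import *
def turn(p,y0,y1,n=4):
    manip.move_linear(p,.04);st()
    for y in np.linspace(y0,y1,n+1)[1:]:
        manip.move_linear(p,.05,down(D(y)));s=st();print('yaw',y,'tz',np.round(s['tau'][5],2))
E
python3 - <<'E'
from turn import *
turn(np.array([.5275,.0745,.2368]),28,112,6)
E
```

```text
t 8.46 p [0.5275 0.0745 0.2369] F [-1.6 -0.2 -2.1] M [-0.13  0.12  0.06] w 0.0275 g 49.8 j6 -0.4
t 8.85 p [0.5273 0.0744 0.2369] F [-2.4 -0.7 -0.1] M [-0.19  0.44 -0.04] w 0.0278 g 49.8 j6 -0.64
yaw 42.0 tz -0.13
t 9.24 p [0.5271 0.0742 0.2368] F [-3.3 -1.8  1.4] M [-0.43  0.82 -0.13] w 0.0276 g 49.8 j6 -0.88
yaw 56.0 tz -0.23
t 9.63 p [0.5269 0.074  0.2368] F [-4.5 -3.9  2.1] M [-0.74  1.17 -0.12] w 0.0279 g 49.8 j6 -1.12
yaw 70.0 tz -0.18
t 10.03 p [0.5272 0.0741 0.2368] F [-4.3 -4.2  1.7] M [-0.76  1.06 -0.09] w 0.0278 g 49.8 j6 -1.37
yaw 84.0 tz -0.22
t 10.42 p [0.5276 0.0742 0.2368] F [-2.8 -3.9  1.5] M [-0.84  0.83 -0.18] w 0.0274 g 49.8 j6 -1.61
yaw 98.0 tz -0.23
t 10.81 p [0.5277 0.0743 0.2368] F [-1.9 -3.9  1.4] M [-1.01  0.64 -0.14] w 0.0275 g 49.8 j6 -1.86
yaw 112.0 tz -0.24
```

```bash
cat >> turn.py <<'E'
def stop(p,y,ymax,lim=.4):
    while y<ymax:
        y+=3;manip.move_linear(p,.05,down(D(y)));s=manip.state();m=s['moment'][2];print(y,round(m,2),round(s['tau'][5],2))
        if abs(m)>lim:break
    return y
E
python3 - <<'E'
from turn import *
p=np.array([.5275,.0745,.2368]);y=stop(p,112,132)
manip.move_linear(p,.05,down(D(y-8)));st()
E
```

```text
115 -0.19 -0.23
118 -0.11 -0.24
121 -0.13 -0.24
124 -0.12 -0.24
127 -0.11 -0.24
130 -0.14 -0.24
133 -0.17 -0.29
t 12.85 p [0.5275 0.0747 0.2368] F [-0.1 -3.2 -0.1] M [-0.55  0.18 -0.06] w 0.0277 g 49.8 j6 -2.09
```

```bash
python3 - <<'E'
from turn import *
p=np.array([.5275,.0745,0])
manip.move_linear(p+[0,0,.262],.06);st()
c,s=snap('w5')
k=c['image'][150:250,225:345]
cv2.imwrite('pics/w5c.png',cv2.resize(k,None,fx=6,fy=6,interpolation=cv2.INTER_CUBIC))
E
```

```text
t 13.42 p [0.5278 0.0747 0.2626] F [-0.5 -0.2 -1.7] M [ 0.08  0.   -0.03] w 0.0275 g 49.8 j6 -2.09
```

View pics/w5c.png

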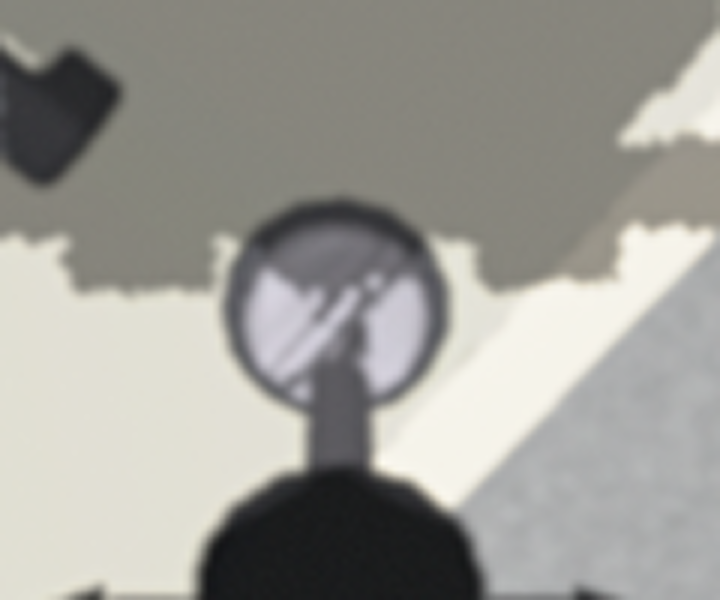

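```bash
python3 - <<'E'
from go import *
for n in('w4','w5'):
    c=dict(np.load(n+'.npz'));s=dict(np.load(n+'_s.npz'))
    P=cloud(c,s);print(n);print('\n'.join(''.join('#' if z>.152 else '.' for z in r) for r in P[198:222,268:300,2]))
    q=P[198:260,268:300];m=(q[...,2]>.156)&(q[...,2]<.163);
    v=(q[m]-s['tool_pos'])@R.from_rotvec(s['tcp_rot']).as_matrix()
    print(np.round(v[:40]*1000,0)[:, :].tolist())
E
```

```text
w4
.....................#..........
................................
................................
..........................#.....
................................
................##..............
................###.............
...............####.............
...............####.............
..............#####.............
..............#####.............
............#######.............
..#.......########..............
..........#########.............
......#..##########.............
.........##########.............
.........##########.............
.........##########.............
.........##########.............
.........###########............
.........###########....#.......
........############............
........############............
........############............
[[5.0, 3.0, 101.0], [6.0, 4.0, 100.0], [4.0, 2.0, 99.0], [2.0, 1.0, 100.0]]
w5
................................
................................
.....................#..........
................................
................................
................##..............
................###.............
...............####.............
...............####.............
..............#####.............
..............#####.............
............#######.............
..........########..............
..........#########.............
.........##########.............
.........##########.............
.........##########.............
.........##########.............
......#..##########.............
.........###########............
.........###########............
........############............
........############............
........############............
[[5.0, 2.0, 101.0]]
```

```bash
cat > head.py <<'E'
from go import *
def head(c,s,g):
    P=cloud(c,s);z=P[...,2];r=np.hypot(P[...,0]-g[0],P[...,1]-g[1])
    m=(z>.1385)&(z<.147)&(r<.021)
    m=cv2.morphologyEx(m.astype(np.uint8),cv2.MORPH_CLOSE,np.ones((5,5)))
    k=np.argmax([cv2.contourArea(q) for q in (C:=cv2.findContours(m,0,2)[0])]);q=ray(c,C[k][:,0],.141,s)[:,:2]
    ce,rad=cv2.minEnclosingCircle((q*1000).astype(np.float32));med=np.median(P[m>0],0)
    f=(z<.1385)&(z>.128)&(np.hypot(P[...,0]-ce[0]/1000,P[...,1]-ce[1]/1000)<.0115);v=P[f][:,:2]
    w,V=np.linalg.eigh(np.cov(v.T)) if len(v)>5 else (0,np.zeros((2,2)))
    print('centre',ce,rad,'med',med,'slot n',f.sum(),'mid',v.mean(0),'yaw',np.degrees(np.arctan2(V[1,1],V[0,1]))%180,'ev',w)
if __name__=='__main__':
    for n in('w3','w4','w5'):head(dict(np.load(n+'.npz')),dict(np.load(n+'_s.npz')),(.527,.074))
E
python3 head.py; python3 - <<'E'
from head import *
s=manip.state();p=s['tool_pos'];manip.move_linear(np.array([p[0],p[1],.30]),.2)
manip.move_pose(np.array([.506,-.121,.30]),down(D(-144)));manip.dwell(.1)
c,s=snap('w6');st();head(c,s,(.506,-.121))
E
```

```text
File "head.py", line 6
    k=np.argmax([cv2.contourArea(q) for q in (C:=cv2.findContours(m,0,2)[0])]);q=ray(c,C[k][:,0],.141,s)[:,:2]
                                              ^^^^^^^^^^^^^^^^^^^^^^^^^^^^^
SyntaxError: assignment expression cannot be used in a comprehension iterable expression
Traceback (most recent call last):
  File "head.py", line 6
    k=np.argmax([cv2.contourArea(q) for q in (C:=cv2.findContours(m,0,2)[0])]);q=ray(c,C[k][:,0],.141,s)[:,:2]
                                              ^^^^^^^^^^^^^^^^^^^^^^^^^^^^^
SyntaxError: assignment expression cannot be used in a comprehension iterable expression
```

```bash
python3 - <<'E'
t=open('head.py').read()
i=t.index('    k=np');j=t.index('\n',i)
t=t[:i]+"    q=max(cv2.findContours(m,0,2)[0],key=cv2.contourArea)[:,0];q=ray(c,q,.141,s)[:,:2]"+t[j:]
open('head.py','w').write(t)
E
python3 head.py; python3 - <<'E'
from head import *
s=manip.state();p=s['tool_pos'];manip.move_linear(np.array([p[0],p[1],.30]),.2)
manip.move_pose(np.array([.506,-.121,.30]),down(D(-144)));manip.dwell(.1)
c,s=snap('w6');st();head(c,s,(.506,-.121))
E
```

```text
centre (527.4178466796875, 72.97130584716797) 14.929497718811035 med [0.52768518 0.07348668 0.14048992] slot n 72 mid [0.52825506 0.07293706] yaw 94.71049582620866 ev [1.19028371e-06 4.42978231e-05]
centre (527.6541748046875, 73.21871185302734) 14.939729690551758 med [0.52561945 0.07533107 0.14060872] slot n 57 mid [0.5275066  0.07735549] yaw 88.76288217701581 ev [1.42503736e-06 2.03315716e-05]
centre (528.3694458007812, 74.76631164550781) 14.943068504333496 med [0.52647406 0.0737085  0.14043873] slot n 89 mid [0.52804567 0.07577998] yaw 174.42722457386486 ev [1.18735337e-06 4.16677455e-05]
t 17.54 p [ 0.506  -0.1209  0.3   ] F [ 0.9 -0.3 -1.5] M [0.11 0.08 0.01] w 0.0278 g 49.8 j6 2.23
centre (508.0734558105469, -120.82037353515625) 14.917576789855957 med [ 0.50754438 -0.12103272  0.14042339] slot n 76 mid [ 0.50736147 -0.12084304] yaw 86.93707153839156 ev [1.32212028e-06 4.38526884e-05]
```

```bash
python3 - <<'E'
from turn import *
p=np.array([.5078,-.1208,0]);r=down(D(-153))
manip.move_pose(p+[0,0,.252],r)
for z in(.243,.2395,.2368):
    manip.move_linear(p+[0,0,z],.04);s=st()
    if abs(s['contact_force'][2])>15:raise SystemExit
p[2]=.2362
turn(p,-153,-60,4);y=stop(p,-60,-38,.25)
manip.move_linear(p,.05,down(D(y-10)));st()
E
```

```text
t 18.23 p [ 0.5081 -0.1209  0.2437] F [ 0.5  0.1 -1.9] M [ 0.09  0.09 -0.  ] w 0.0276 g 49.8 j6 2.39
t 18.48 p [ 0.5077 -0.1208  0.2394] F [-0.2  0.3 -1.2] M [0.11 0.13 0.01] w 0.0272 g 49.8 j6 2.39
t 18.73 p [ 0.5079 -0.1208  0.2369] F [ 0.9 -0.   0.3] M [ 0.04 -0.01  0.03] w 0.0276 g 49.8 j6 2.39
t 18.98 p [ 0.508  -0.1209  0.2368] F [-0.4 -0.6  2.5] M [ 0.1   0.29 -0.04] w 0.028 g 49.8 j6 2.39
t 19.53 p [ 0.5082 -0.1209  0.2367] F [0.1 0.6 3.5] M [ 0.16  0.17 -0.19] w 0.0272 g 49.8 j6 1.99
yaw -129.75 tz -0.19
t 20.09 p [ 0.5084 -0.1207  0.2367] F [1.7 0.6 4.6] M [ 0.37 -0.14 -0.15] w 0.0275 g 49.8 j6 1.58
yaw -106.5 tz -0.19
t 20.65 p [ 0.5084 -0.1205  0.2367] F [1.7 2.2 4.8] M [ 0.63 -0.34 -0.19] w 0.0276 g 49.8 j6 1.17
yaw -83.25 tz -0.17
t 21.21 p [ 0.5084 -0.1202  0.2367] F [2.  3.  5.7] M [ 0.83 -0.35 -0.14] w 0.028 g 49.8 j6 0.77
yaw -60.0 tz -0.17
-57 -0.17 -0.21
-54 -0.18 -0.21
-51 -0.09 -0.21
-48 -0.16 -0.24
-45 -0.24 -0.31
-42 -0.37 -0.39
t 23.03 p [ 0.5083 -0.1201  0.2367] F [1.5 4.1 5.6] M [ 0.81 -0.28 -0.08] w 0.0276 g 49.8 j6 0.63
```

```bash
python3 - <<'E'
from head import *
p=np.array([.5078,-.1208,0])
manip.move_linear(p+[0,0,.262],.06);st()
manip.move_linear(p+[0,0,.30],.2);c,s=snap('w7');head(c,s,(.508,-.121))
q=np.array([.6213,.2990,0])
manip.move_pose(q+[0,0,.30],down(D(39)));manip.dwell(.15);st()
for z in(.19,.165,.14,.115,.1045):
    manip.move_linear(q+[0,0,z],.12);s=st()
    if abs(s['contact_force'][2])>12:break
E
```

```text
t 23.62 p [ 0.5077 -0.1212  0.262 ] F [ 0.6 -0.6 -5. ] M [-0.09  0.07 -0.04] w 0.0279 g 49.8 j6 0.63
centre (506.933349609375, -120.37551879882812) 21.167177200317383 med [ 0.51000316 -0.11225587  0.14635093] slot n 0 mid [nan nan] yaw 0.0 ev 0
t 25.76 p [0.6217 0.2977 0.3003] F [ 0.2 -0.8 -2.8] M [-0.06  0.02  0.  ] w 0.0277 g 49.8 j6 -0.27
t 26.82 p [0.622  0.2993 0.1913] F [-0.7  0.  -2.1] M [-0.02  0.04 -0.  ] w 0.0273 g 49.8 j6 -0.27
t 27.18 p [0.6208 0.2988 0.1645] F [ 0.3 -0.3 -0.8] M [-0.02  0.03  0.  ] w 0.0275 g 49.8 j6 -0.27
t 27.54 p [0.6208 0.2988 0.1395] F [ 0.4  0.5 -0.7] M [-0.02  0.02  0.01] w 0.0278 g 49.8 j6 -0.27
t 27.9 p [0.6208 0.2988 0.1144] F [ 0.5  0.1 -1.6] M [-0.05  0.05 -0.03] w 0.0278 g 49.8 j6 -0.27
t 28.15 p [0.6209 0.2988 0.1041] F [ 0.2 -0.  -2.3] M [-0.05 -0.01  0.02] w 0.0274 g 49.8 j6 -0.27head.py:10: RuntimeWarning: Mean of empty slice.
  print('centre',ce,rad,'med',med,'slot n',f.sum(),'mid',v.mean(0),'yaw',np.degrees(np.arctan2(V[1,1],V[0,1]))%180,'ev',w)
  ret = um.true_divide(
```

```bash
python3 - <<'E'
from head import *
q=np.array([.6213,.2990,0])
manip.set_gripper(.05);st()
manip.set_gripper(.088)
manip.move_linear(q+[0,0,.20],.25)
manip.move_pose(np.array([.500,-.06,.30]),down(D(84)));c,s=snap('w8');st()
for g in((.528,.0745),(.508,-.1208)):
    try:head(c,s,g)
    except Exception as e:print(e)
c=cams.capture('top');np.savez('top1.npz',**c);P=cloud(c);z=P[...,2]
for n in('top0','top1'):
    P=cloud(dict(np.load(n+'.npz')));print(n)
    for u,v in((258,170),(300,170),(345,175),(250,215),(300,215),(345,220),(259,193),(340,199),(300,135),(300,195)):
        print((u,v),np.median(P[v-3:v+4,u-3:u+4].reshape(-1,3),0).round(4),end=' ')
    m=big(P[...,2]>.14,(150,135,200,195));print('drv',P[m].max(0),m.sum())
E
```

```text
t 28.66 p [0.6215 0.2991 0.1048] F [ 0.2 -0.3  0.5] M [-0.03  0.03 -0.03] w 0.0502 g 0.0 j6 -0.27
t 31.41 p [ 0.5001 -0.0594  0.2991] F [0.1 0.1 0.1] M [-0.   -0.02  0.04] w 0.088 g 0.0 j6 -1.63
centre (524.1593017578125, 62.38135528564453) 14.659144401550293 med [0.5245804  0.06468957 0.14126017] slot n 54 mid [0.52375216 0.0625586 ] yaw 174.30134862453224 ev [8.90000185e-07 4.42128873e-05]
centre (509.51751708984375, -121.47187805175781) 21.32367706298828 med [ 0.50808899 -0.11263099  0.14640824] slot n 0 mid [nan nan] yaw 0.0 ev 0
top0
(258, 170) [0.5831 0.0741 0.1326] (300, 170) [ 0.5791 -0.0286  0.1322] (345, 175) [ 0.5628 -0.1374  0.1329] (250, 215) [0.4733 0.0963 0.1307] (300, 215) [ 0.4692 -0.0249  0.1327] (345, 220) [ 0.4533 -0.1327  0.1324] (259, 193) [0.5258 0.0727 0.1382] (340, 199) [ 0.5045 -0.1221  0.1381] (300, 135) [ 0.6671 -0.0316  0.1282] (300, 195) [ 0.5128 -0.0263  0.1713] drv [0.63305527 0.31144778 0.16390295] 136
top1
(258, 170) [0.5833 0.0741 0.1304] (300, 170) [ 0.4792 -0.0229  0.6691] (345, 175) [ 0.4706 -0.081   0.6698] (250, 215) [0.4735 0.0964 0.1288] (300, 215) [ 0.4685 -0.0248  0.1399] (345, 220) [ 0.4522 -0.1311  0.1471] (259, 193) [0.5256 0.0725 0.1369] (340, 199) [ 0.4676 -0.0935  0.4509] (300, 135) [ 0.5255 -0.0246  0.6744] (300, 195) [ 0.4815 -0.0242  0.4031] drv [0.63400002 0.30900036 1.28645281] 140head.py:10: RuntimeWarning: Mean of empty slice.
  print('centre',ce,rad,'med',med,'slot n',f.sum(),'mid',v.mean(0),'yaw',np.degrees(np.arctan2(V[1,1],V[0,1]))%180,'ev',w)
  ret = um.true_divide(
```

```bash
cat > pan.py <<'E'
from head import *
def pan(c,s):
    P=cloud(c,s);X=P.reshape(-1,3)
    ok=(np.abs(X[:,0]-.514)<.062)&(X[:,1]>-.12)&(X[:,1]<.06)&(X[:,2]>.125)&(X[:,2]<.16)
    Q=X[ok]
    for _ in range(6):
        A=np.c_[Q[:,:2],np.ones(len(Q))];k=np.linalg.lstsq(A,Q[:,2],rcond=None)[0];e=Q[:,2]-A@k;Q=Q[np.abs(e)<max(.0015,1.5*e.std())]
    n=np.array([-k[0],-k[1],1]);n/=np.linalg.norm(n)
    d=(X-np.array([0,0,k[2]]))@n
    b=(d>.034)&(d<.05)&(np.abs(X[:,0]-.514)<.04)&(np.abs(X[:,1]+.035)<.09);B=X[b]
    print('plane',k,'tilt deg',np.degrees(np.arctan(k[:2])),len(Q),'res',e.std());print('bar',len(B),rect(B),np.median(B,0),'d',np.median(d[b]))
    for u in(-.10,-.08,-.06,-.04,-.02,0,.02):
        t=np.abs(B[:,1]-u)<.004
        if t.any():print(u,B[t].mean(0).round(4),t.sum(),np.ptp(B[t][:,0]).round(4))
    return n,B
if __name__=='__main__':
    c=dict(np.load('w8.npz'));pan(c,dict(np.load('w8_s.npz')))
    g=c['image'];cv2.imwrite('pics/w8s.png',g)
E
python3 pan.py
```

```text
plane [-0.00660033 -0.06423195  0.14251657] tilt deg [-0.37816572 -3.67517111] 15761 res 0.0006294859641378026
bar 1273 [514.8 -33.5  12.5  98.9  -5.2] [ 0.51348003 -0.03453657  0.18081012] d 0.039570349591944054
-0.08 [ 0.5098 -0.0794  0.1836] 91 0.0116
-0.06 [ 0.5113 -0.06    0.1822] 108 0.0121
-0.04 [ 0.5131 -0.0399  0.1812] 101 0.0114
-0.02 [ 0.5153 -0.0201  0.1797] 107 0.0123
0 [0.5168 0.     0.1784] 105 0.0116
```

View pics/w8s.png

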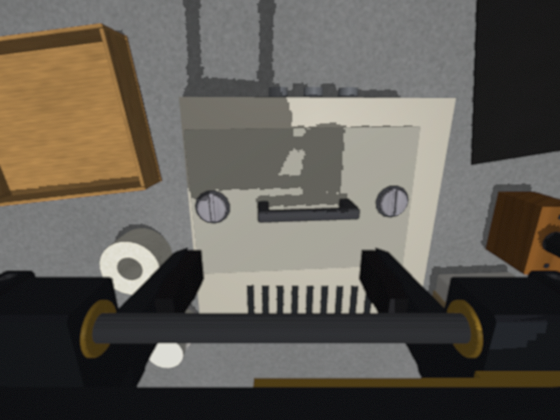

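```bash
python3 - <<'E'
from go import *
n=np.array([.0066,.0642,1]);n/=np.linalg.norm(n)
yw=np.array([np.cos(D(-5)),np.sin(D(-5)),0]);y=yw-n*(yw@n);y/=np.linalg.norm(y);z=-n
r=R.from_matrix(np.c_[np.cross(y,z),y,z]).as_rotvec()
b=np.array([.5145,-.034,.176]);t=b-.019*n
manip.set_gripper(.06)
manip.move_pose(t+.06*n,r);manip.move_linear(t,.1);manip.dwell(.1);st()
manip.set_gripper(.008,60);st()
manip.move_linear(t+np.array([0,0,.02]),.06);st()
manip.move_linear(t+np.array([0,.0,.11]),.15,down(D(-5)));s=st()
c=cams.capture('top');np.savez('top2.npz',**c)
P=cloud(c).reshape(-1,3);print(s['tool_pos'])
E
```

```text
t 34.38 p [ 0.5152 -0.0353  0.158 ] F [-0.3 -0.3  0.1] M [0.   0.09 0.01] w 0.0599 g 0.0 j6 0.05
t 35.18 p [ 0.5146 -0.0353  0.1571] F [ 1.6 -0.4 -0.5] M [-0.07 -0.08 -0.09] w 0.0103 g 60.0 j6 0.05
t 35.67 p [ 0.5141 -0.0351  0.1772] F [-0.2  0.3 -5.9] M [0.04 0.06 0.07] w 0.0106 g 60.0 j6 0.04
t 36.42 p [ 0.5136 -0.0352  0.2659] F [ 0.1 -1.4 -5.4] M [-0.09  0.12 -0.08] w 0.0107 g 60.0 j6 -0.03
[ 0.51359889 -0.03519703  0.2659074 ]
```

```bash
python3 - <<'E'
from go import *
q=np.array([.403,.360,0]);r=down(D(3.2))
manip.move_pose(q+[0,0,.25],r);manip.move_linear(q+[0,0,.06],.2);s=st();f0=-5.4
z=.06
for z in(.046,.042,.040,.039,.038,.037,.036,.035):
    manip.move_linear(q+[0,0,z],.04);s=st()
    if s['contact_force'][2]>-2.5:break
E
```

```text
t 39.08 p [0.4042 0.3607 0.0613] F [-0.2  0.1 -5.5] M [-0.05  0.03 -0.04] w 0.0104 g 60.0 j6 0.63
t 39.58 p [0.4027 0.3598 0.0457] F [ 0.5 -0.6 -5.6] M [-0.03  0.03  0.01] w 0.0107 g 60.0 j6 0.63
t 39.83 p [0.4028 0.3598 0.0417] F [ 0.4  0.6 -5.5] M [0.   0.1  0.04] w 0.0105 g 60.0 j6 0.63
t 40.08 p [0.4029 0.3599 0.0399] F [ 0.3 -0.6 -7. ] M [-0.03  0.08 -0.01] w 0.0109 g 60.0 j6 0.63
t 40.33 p [0.403 0.36  0.039] F [ 0.2  0.4 -5.3] M [-0.05  0.06 -0.02] w 0.0103 g 60.0 j6 0.63
t 40.58 p [0.403  0.36   0.0379] F [ 0.2 -0.7 -5.5] M [-0.03  0.02 -0.02] w 0.0103 g 60.0 j6 0.63
t 40.83 p [0.4032 0.3601 0.0375] F [-0.8 -1.  -0.9] M [-0.19  0.3  -0.  ] w 0.0104 g 60.0 j6 0.63
```

```bash
python3 - <<'E'
from go import *
q=np.array([.403,.360,0])
manip.move_linear(q+[0,0,.0365],.03);st();manip.set_gripper(.04);manip.dwell(.1);st()
manip.move_linear(q+[0,0,.13],.2)
manip.move_pose(np.array([.49,-.024,.29]),down(D(84)))
c,s=snap('w9');st();P=cloud(c,s).reshape(-1,3)
ins=(np.abs(P[:,0]-.518)<.06)&(np.abs(P[:,1]+.0235)<.1)
B=P[ins&(P[:,2]>.114)&(P[:,2]<.127)&(np.abs(P[:,0]-.518)<.045)&(np.abs(P[:,1]+.0235)<.04)]
print('bar',len(B),rect(B),np.median(B,0))
T=P[ins&(P[:,2]>.08)&(P[:,2]<.095)];print('top',len(T),rect(T),np.median(T,0))
c=cams.capture('top');np.savez('top3.npz',**c);P=cloud(c);z=P[...,2]
Q=P[195:300,100:225].reshape(-1,3);S=Q[(Q[:,2]>.012)&(Q[:,2]<.035)];print('panel',len(S),rect(S),'bar',rect(Q[(Q[:,2]>.05)]))
A=np.c_[S[:,:2],np.ones(len(S))];print('plane',np.linalg.lstsq(A,S[:,2],rcond=None)[0],np.median(S,0))
K=P[190:300,370:500].reshape(-1,3);m=(K[:,2]>.05)&(K[:,2]<.07);print('carton rim',m.sum(),rect(K[m]))
m=big((z>.14)&(z<.2),(150,135,200,195));print('drv',P[m].max(0),np.median(P[m],0))
E
```

```text
t 41.08 p [0.4032 0.3601 0.0374] F [-2.5 -3.5  5.2] M [-0.49  0.57  0.01] w 0.0107 g 60.0 j6 0.63
t 41.78 p [0.403  0.36   0.0364] F [-0.8 -0.9 -0.2] M [-0.08  0.07  0.01] w 0.0401 g 0.0 j6 0.63
t 44.34 p [ 0.4898 -0.0235  0.2893] F [-0.1  0.5 -0.4] M [ 0.01  0.02 -0.01] w 0.0401 g 0.0 j6 -1.57
bar 541 [516.1 -24.3  63.1  11.2  -6.2] [ 0.51398566 -0.02449587  0.12150978]
top 11093 [516.7 -24.7 115.2 170.   -6.3] [ 0.511587   -0.01964329  0.08759618]
panel 5192 [401.5 358.  160.1 241.8   3.2] bar [390.2 194.   21.9 423.3  -4. ]
plane [ 0.00037275 -0.00017369  0.02079066] [0.39883327 0.35676837 0.02080804]
carton rim 825 [ 3.961e+02 -3.678e+02  2.001e+02  2.427e+02  3.000e-01]
drv [0.63359394 0.30893096 0.16530971] [0.61761454 0.2933542  0.15736137]
```

```bash
python3 - <<'E'
from go import *
t=np.array([.5163,-.0245,.098]);r=down(D(83.8))
manip.move_pose(t+[0,0,.08],r);manip.move_linear(t,.1);manip.dwell(.1);st()
manip.set_gripper(.008,60);st()
manip.move_linear(t+[0,0,.02],.06);st()
manip.move_linear(t+[0,0,.145],.15);st()
q=np.array([.396,-.366,0])
manip.move_pose(q+[0,0,.243],down(D(90.3)));manip.dwell(.1);st()
manip.move_linear(q+[0,0,.085],.15);w=manip.state()['contact_force'][2];st()
for z in(.074,.070,.068,.067,.066,.065,.064,.063):
    manip.move_linear(q+[0,0,z],.04);s=st()
    if s['contact_force'][2]>w+2.:break
E
```

```text
t 45.98 p [ 0.5172 -0.0246  0.099 ] F [ 0.1 -0.5 -0.1] M [-0.   -0.01 -0.02] w 0.04 g 0.0 j6 -1.56
t 46.53 p [ 0.5164 -0.0246  0.0982] F [-0.5 -0.5  2.2] M [0.02 0.06 0.  ] w 0.0108 g 60.0 j6 -1.56
t 47.02 p [ 0.5166 -0.0245  0.1185] F [ 0.3  0.8 -3.7] M [ 0.05  0.02 -0.04] w 0.0107 g 60.0 j6 -1.56
t 48.0 p [ 0.5154 -0.0244  0.2417] F [ 0.1  0.2 -3.5] M [0.04 0.02 0.01] w 0.0105 g 60.0 j6 -1.56
t 49.46 p [ 0.3967 -0.365   0.2429] F [ 0.9  0.2 -2.9] M [-0.    0.02  0.06] w 0.0105 g 60.0 j6 -2.37
t 50.66 p [ 0.3968 -0.3667  0.0861] F [ 0.5  0.1 -4. ] M [-0.04  0.01 -0.  ] w 0.0107 g 60.0 j6 -2.37
t 51.08 p [ 0.3957 -0.3657  0.0736] F [ 1.  -0.3 -3.1] M [ 0.04 -0.05  0.01] w 0.0104 g 60.0 j6 -2.37
t 51.33 p [ 0.3958 -0.3658  0.0697] F [ 0.3  0.1 -2.8] M [ 0.02 -0.02 -0.01] w 0.0107 g 60.0 j6 -2.37
t 51.58 p [ 0.3959 -0.3659  0.0678] F [-0.2 -0.5 -2.6] M [0.09 0.01 0.03] w 0.0109 g 60.0 j6 -2.37
t 51.83 p [ 0.396 -0.366  0.067] F [-0.5  0.3 -3.4] M [ 0.03 -0.02 -0.04] w 0.0107 g 60.0 j6 -2.37
t 52.08 p [ 0.3962 -0.3662  0.0662] F [-0.2 -0.6 -2.2] M [ 0.02 -0.09 -0.03] w 0.0111 g 60.0 j6 -2.37
t 52.33 p [ 0.3962 -0.3662  0.0661] F [-2.8  3.5  5.1] M [ 0.45  0.38 -0.04] w 0.0107 g 60.0 j6 -2.37
```

```bash
python3 - <<'E'
from go import *
q=np.array([.396,-.366,0])
manip.set_gripper(.04);manip.dwell(.1);st()
manip.move_linear(q+[0,0,.18],.15)
manip.move_pose(np.array([.43,-.12,.33]),down(D(60)));manip.dwell(.2);st()
c=cams.capture('side');P=cloud(c);X=P.reshape(-1,3)
m=(X[:,0]>.28)&(X[:,0]<.51)&(X[:,1]>-.5)&(X[:,1]<-.23)
T=X[m&(X[:,2]>.049)&(X[:,2]<.062)&(np.abs(X[:,0]-.396)<.075)&(np.abs(X[:,1]+.366)<.1)];print('filter top',len(T),rect(T),np.median(T,0))
k=np.linalg.lstsq(np.c_[T[:,:2],np.ones(len(T))],T[:,2],rcond=None)[0];print(k)
rm=X[m&(X[:,2]>.056)&(X[:,2]<.066)];print('rim',rect(rm))
d=X[(np.abs(X[:,0]-.62)<.04)&(np.abs(X[:,1]-.297)<.04)&(X[:,2]>.1)&(X[:,2]<.2)];print('drv',len(d),d.min(0),d.max(0))
c=cams.capture('top');P=cloud(c);h0=cloud(dict(np.load('top0.npz')))
for n,(u0,v0,u1,v1) in dict(jar=(370,90,410,130),roll=(380,138,430,185),box=(160,90,225,145)).items():
    for Q in(h0,P):
        q=Q[v0:v1,u0:u1].reshape(-1,3);print(n,rect(q[(q[:,2]>.04)&(q[:,2]<.1)]),end=' ')
    print()
q=P[195:300,100:225].reshape(-1,3);q=q[(q[:,2]>.012)&(q[:,2]<.035)];print('panel',rect(q))
q=P[190:300,370:500].reshape(-1,3);print('filt',rect(q[(q[:,2]>.045)&(np.abs(q[:,0]-.396)<.075)&(np.abs(q[:,1]+.366)<.1)]),'bar',rect(q[q[:,2]>.075]),'rim',rect(q[(q[:,2]>.05)&(q[:,2]<.07)]))
E
```

```text
t 53.03 p [ 0.396  -0.366   0.0649] F [-1.  -0.7 -0.6] M [ 0.02  0.01 -0.06] w 0.04 g 0.0 j6 -2.37
t 55.27 p [ 0.4297 -0.1207  0.3289] F [-0.4 -0.6 -0.5] M [-0.06  0.04  0.01] w 0.0401 g 0.0 j6 -1.38
filter top 4016 [ 3.977e+02 -3.660e+02  1.178e+02  1.711e+02  2.000e-01] [ 0.39221798 -0.37770417  0.05577638]
[0.00483183 0.00156116 0.05444022]
rim [ 398.9 -365.8  203.1  240.9    0.4]
drv 236 [0.60476182 0.27950695 0.1001856 ] [0.63595104 0.31253995 0.16473756]
jar [ 745.4 -267.5   60.5   59.6   19.8] jar [ 744.8 -267.3   60.5   60.1    7.9] 
roll [ 6.120e+02 -3.028e+02  8.760e+01  8.880e+01 -2.000e-01] roll [ 612.  -302.4   88.7   87.7   -3.2] 
box [730.7 246.2 133.5 132.5  -4.6] box [730.5 246.7 134.1 132.6  -4.5] 
panel [401.7 357.6 160.2 242.5   3. ]
filt [ 3.944e+02 -3.781e+02  1.154e+02  1.504e+02  1.000e-01] bar [ 379.1 -195.3  133.9  358.3    0.8] rim [ 3.962e+02 -3.682e+02  2.002e+02  2.421e+02  2.000e-01]
```

```bash
python3 -c "
from cell import order;print(order.close_job())"
```

```text
the job is handed in; nothing more can be done
None
```

I handed the job in at about 55 s: both fasteners were turned to their stops, the screwdriver is back upright in its block, the panel lies flat and square on the mat, and the filter stands in the middle of the carton. The jar, roll and box did not move. One slip: drawing the blade out of fast_b pulled that end of the panel up about 15 mm and shifted the panel about 10 mm before I lifted it off, and I did not measure fast_b's angle afterwards, only that it had met its stop.

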